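# Unlatch the slide cassette from the block heater

### The arm

A 6-joint arm with a two-finger parallel gripper is mounted at the origin on the work surface. World frame = base frame: x ahead of the robot, y to its left, z up, the work surface at z = 0. Lengths are in mm, angles in degrees, forces in N, time in s.
With the tool pointing down it reaches from about 300 to 850 mm from the base axis. Payload 4.2 kg.
Tool frame: the origin (TCP) lies midway between the tips of the shut fingers; the grasp point (between the pads) lies 19 mm behind it (env.hold_point_z is the z of the grasp point in the tool frame, in mm); z points along the fingers, y is the direction in which the jaws open and shut (so a half turn about z gives the same grasp; the last joint's range is limited). The gripper opens to 91 mm and grips with 3 to 60 N. Pads are 32 mm wide; open, the fingers measure 118 mm over their backs; the gripper's body (76 mm by 178 mm) begins 60 mm behind the grasp point.
Start: joints at [73.912, 18.312, 89.639, -0, 72.044, -1.146], TCP at [148.267, 555.572, 213.976] pointing down, gripper open.
Joint ranges: [-177.97, 177.97], [-48.28, 115.42], [12.27, 149.76], [-77.06, 257.06], [2.81, 150.46], [-146.56, 146.56]. Speed limits (degrees/s): [147.25, 147.25, 180, 180, 180, 180].

### API

Orientations are given as [roll, pitch, yaw] about the fixed x, y, z axes, in that order (R = Rz(yaw) Ry(pitch) Rx(roll)).
In Python, from workcell import env, grab_frame, camera_params, spotter gives the robot as it stands. The module is installed in compiled form; this text tells all that it offers.
- The arm moves only by the shell command python3 -m jog 'ROWS' [FORCE]. ROWS is text: rows parted by semicolons, each of 7 numbers parted by spaces: the turn, a rotation vector about the world's x, y, z in units of 5 degrees (1.0 is 5 degrees), then the shift along the world's x, y, z in units of 25 mm (1.0 is 25 mm), then the opening, from 0 (shut) to 1 (fully open). A call has 1 to 5 rows; each row is the pose to reach, as a shift and turn from the pose commanded when the call began; what a row does not reach only later rows make up. A row lasts 1/8 s, in which the tool goes at most 62.5 mm and 10.7 degrees, less where a joint would pass 70% of its speed; a pose out of reach is approached as far as the arm can. A call with a gripper value outside its range is refused whole. The fingers move at their own pace and stop on an object; FORCE is the grip in N (left out, the last holds). Time passes only in rows, so rows that repeat a pose let the fingers close. It gives the time, the measured TCP pose, the force and the opening at its end, in the units of the state.
- env.state(): the state, without advancing time (a new reading comes with each control period).
- grab_frame(name): name is "side" or "top" or "wrist"; returns the picture (480x640x3 uint8, red, green, blue); there is no depth.
- camera_params(name): a dict with "K" (3x3 intrinsics, pixels), "dist" ([k1, k2, p1, p2, k3] as OpenCV has them; the pictures are not rectified), "rvec" (rotation vector, rad) and "tvec" (3), from world to camera coordinates, as OpenCV has them. Camera axes: x right, y down, z forward; pixel columns grow to the right and rows downward; lengths in mm; the calibration is good to about 2 mm. A picture is of the moment at which its call begins: read the wrist's pose just before it. camera_params takes no time and is no camera call; for the wrist camera it gives the pose at the moment of the call.
- env.job_done(): hands the job in, once; it reports no verdict.
Trained networks look in the newest picture that a camera, given by its name, has taken for a name from the list of things; names that differ only in an ending like _2 or _b are one class to them, and where a whole thing is asked for, a point or a joint stands for the part that bears it (a point fixed in the world has none). Each returns a list of dicts, best first, with "conf" (0 to 1); they miss things now and then, are a little off and sometimes report something else, mostly with a low value. They report only what shows in the picture. A call takes as long as a camera call. They do not tell look-alikes from the thing itself.
- spotter.look_for(query, camera): "box" ([left, top, width, height] in pixels, round what is visible of it).
- spotter.trace(query, camera): "region" (480x640 bool, what is visible of it) and "box" ([left, top, width, height] in pixels, round what is visible of it).
The state is a dict: "time_s": time; "qpos": joint angles; "qvel": joint speeds; "effort": joint torques, N m; "ee_pos": TCP position; "ee_rot": TCP orientation; "force": force on the tool from outside, world axes, zero at the start; "torque": the same for the moment, N m; "gripper_width": finger opening in mm.
Only numpy, scipy, OpenCV 4.12 (cv2) and the standard library are available. Lean on these libraries where they do the work, as an engineer would, in place of code of your own. Each camera call takes 0.05 s, during which the arm holds its last target. There are 200 camera calls.

### The job

Pull the pen thermometer up out of the sleeve of the slide cassette and stand it in the beaker, leaving the cassette seated in the heater meanwhile. Then pinch the cassette's two side catches together and lift the cassette straight up out of the heater, until its underside is a good 5 cm above the heater's top, and finish while still holding it there, level and still with both catches squeezed in. Leave the other things on the bench where they are.

Things in the scene. Friction and masses are not known exactly. Their poses are not given: they have to be found in the camera images.
- heater: Dry block heater: white box 170 (x) x 130 (y) x 80 mm high, dark steel top plate, fixed. Origin: centre of its underside, on the table. Black display on its -x face. Pocket in the middle of the top: mouth 87 (x) x 65 mm (y), 34 mm deep (floor 46 mm above the table); below the 8 mm top plate it widens to 80 mm in y, so the plate's long edges are lips for the cassette's barbs.
- heater_top (a point): Centre of the pocket's mouth, level with the heater's top, 80 mm above the table. Axes as the heater.
- cassette: White slide cassette, about 0.2 kg, loose in the pocket (1.5 mm play). Origin: centre of its underside, 46 mm above the table when seated; axes as the heater. 84 long (x), end plates 62 wide, 44 high. Central upright sleeve 18 x 18, top 74 mm above the origin, bore 11 x 11 down to 4 mm above it. Grey spring catches on both y sides: outer faces 63 mm apart free, 51 squeezed in, tops at 72 mm.
- catch_left (a joint): How far the cassette's +y catch (upright plate 26 mm wide in x, 3 thick) is pushed inwards: 0 free, 0.006 m fully in (hard stop). Spring: 2.7 N to start, 8.1 N at the stop; out again when let go. A barb at its foot hooks 3.5 mm under the heater's top plate (1.5 mm play upwards): the cassette can only rise with both catches in by about 5 mm, and is lifted by them.
- catch_right (a joint): The same for the catch on the cassette's -y side.
- catch_left_pad (a point): Middle of the ribbed outer face of the +y catch, moves with it: 56 mm above the cassette's origin, 22 mm above the heater's top when seated, 31.5 mm from the cassette's middle. Above the heater the plate runs from 16 mm above to 22 mm below this point.
- catch_right_pad (a point): The same on the -y catch.
- thermometer: Pen thermometer, 127 mm long, 35 g, standing loosely in the cassette's sleeve: steel stem 8 mm diameter, 72 long, above it a grey round head 16 mm diameter, 55 long. Origin: tip (lower end) of the stem; z along it towards the head. The head stands above the sleeve, in the way of a gripper reaching for the catches; raise it 75 mm to clear the sleeve.
- thermometer_head (a point): Point on the thermometer's axis in its head, 100 mm from the tip: where to grip it.
- beaker: Plain white round plastic beaker, empty, open at the top, mouth 64 mm outside diameter, 75 mm high, walls 3 mm (a little narrower at the foot), about 0.18 kg, loose on the table. Origin: centre of its underside. A thermometer let go in it stands or leans against the rim.
- marker: Bystander: green marker pen lying on the table, 120 mm long along its x, 16 mm thick.
- vial: Bystander: small capped glass vial, 26 mm diameter, 50 mm high, standing upright; origin under its centre.
- reagent: Bystander: amber bottle, 68 mm diameter, 150 mm high; origin under its centre.
- tip_box: Bystander: pipette tip box 120 x 85 x 67 mm; origin under its centre.
- dishes: Bystander: stack of round dishes, 90 mm diameter, 42 mm high; origin under its centre.
Mind the look-alikes: they are no part of the job. Leave any yellow look-alike of the cassette alone.

How it is judged:
By the outcome, as a careful person would: the job done as asked, in the order asked, and still so for the second after the job is handed in, while the arm keeps its last pose, push and grip.
It also fails if it takes over 56 s, if anything falls off the work surface, if the arm or the gripper's body presses on something with over 40 N, if the wrist force passes 120 N, or if a joint passes its speed limit or range.

## Working session

There is one attempt and no reset: what is moved stays moved. The work goes in short steps, Python scripts to look and compute and a shell command to move; the robot and the scene stay as the last step left them, time stands still between calls to the robot, and variables do not carry over. Pictures are saved under pics/ and viewed, about 8 in all and at most 12, crops included, and the job is handed in when it is done.

```bash
mkdir -p pics; cat > h.py <<'E'
import numpy as np, cv2
from workcell import env, grab_frame, camera_params, spotter
def ray(c,uv):
    p=camera_params(c) if isinstance(c,str) else c
    K=np.array(p["K"],float);d=np.array(p["dist"],float)
    R=cv2.Rodrigues(np.array(p["rvec"],float))[0];t=np.array(p["tvec"],float).ravel()
    n=cv2.undistortPoints(np.array([[uv]],float),K,d)[0,0]
    v=R.T@np.array([n[0],n[1],1.]);return -R.T@t, v/np.linalg.norm(v)
def onz(c,uv,z):
    o,v=ray(c,uv);return o+v*(z-o[2])/v[2]
def tri(rs):
    A=np.zeros((3,3));b=np.zeros(3)
    for o,v in rs:
        P=np.eye(3)-np.outer(v,v);A+=P;b+=P@o
    x=np.linalg.solve(A,b);return x,[float(np.linalg.norm((np.eye(3)-np.outer(v,v))@(x-o))) for o,v in rs]
def proj(c,X):
    p=camera_params(c) if isinstance(c,str) else c
    return cv2.projectPoints(np.array(X,float).reshape(-1,3),np.array(p["rvec"],float),np.array(p["tvec"],float),np.array(p["K"],float),np.array(p["dist"],float))[0][:,0]
def save(n,im): cv2.imwrite("pics/"+n,im[:,:,::-1])
E
python3 - <<'E'
from h import *
s=env.state();print(s["time_s"],s["ee_pos"],s["ee_rot"],s["gripper_width"],env.hold_point_z)
ims=[]
for c in("side","top"):
    im=grab_frame(c);save(c+"0.png",im)
    p=camera_params(c);print(c,ray(c,(320,240)))
    for q in("heater","cassette","thermometer","beaker","catch_left_pad","thermometer_head"):
        print(c,q,[(np.round(d["conf"],2),np.round(d["box"]).tolist()) for d in spotter.look_for(q,c)[:4]])
E
```

```text
0.0 [148.13815119 555.05116927 213.12129178] [-1.79896175e+02 -1.56527326e-03  1.65054498e+02] 91.11443998340822 -18.8
side (array([ 322.75614629, -830.84053414, 1187.94539496]), array([ 0.20556718,  0.58989757, -0.78087322]))
side heater [(np.float64(0.78), [260.0, 176.0, 82.0, 72.0])]
side cassette [(np.float64(0.74), [279.0, 178.0, 38.0, 35.0]), (np.float64(0.7), [210.0, 204.0, 41.0, 37.0])]
side thermometer [(np.float64(0.48), [294.0, 169.0, 6.0, 20.0])]
side beaker [(np.float64(0.78), [318.0, 291.0, 28.0, 42.0])]
side catch_left_pad [(np.float64(0.44), [224.0, 221.0, 8.0, 17.0])]
side thermometer_head [(np.float64(0.54), [361.0, 212.0, 38.0, 40.0])]
top (array([ 451.7387441 ,    5.38062868, 1131.59412474]), array([ 0.14087396, -0.02803535, -0.98963051]))
top heater [(np.float64(0.65), [213.0, 201.0, 61.0, 78.0])]
top cassette [(np.float64(0.97), [224.0, 217.0, 31.0, 38.0]), (np.float64(0.71), [213.0, 295.0, 41.0, 49.0]), (np.float64(0.5), [234.0, 225.0, 8.0, 14.0])]
top thermometer [(np.float64(0.49), [232.0, 226.0, 10.0, 12.0])]
top beaker [(np.float64(0.56), [366.0, 237.0, 30.0, 28.0])]
top catch_left_pad [(np.float64(0.74), [253.0, 225.0, -0.0, 18.0]), (np.float64(0.47), [239.0, 318.0, 9.0, 11.0])]
top thermometer_head []
```

View pics/side0.png

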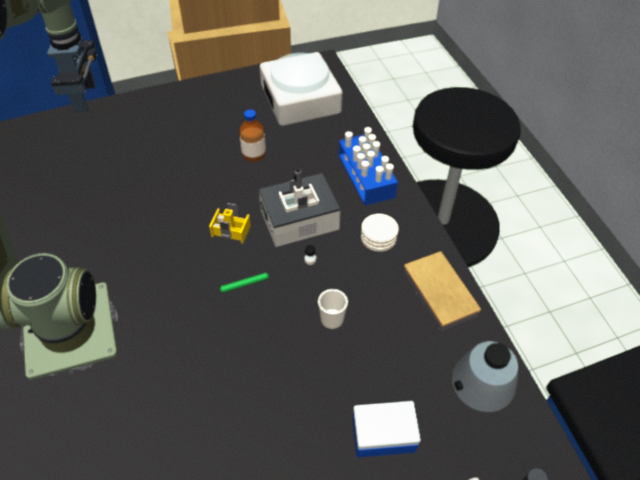

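View pics/top0.png

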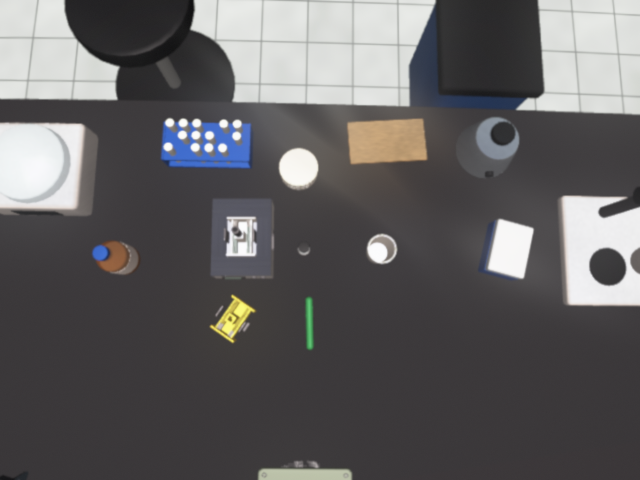

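Candidates for the cassette are the white one in the heater (side 298,195; top 241,237) and the yellow look-alike (side 230,224; top 233,318). I choose the white one with the dark-headed thermometer. There is only one beaker (side 333,308; top 382,249).

```bash
python3 - <<'E'
from h import *
im=[cv2.imread(f"pics/{c}0.png") for c in("side","top")]
a=cv2.resize(im[0][150:260,240:350],(400,400),interpolation=3)
b=cv2.resize(im[1][190:290,195:295],(400,400),interpolation=3)
cv2.imwrite("pics/crop0.png",np.hstack([a,b]))
ctr=lambda b:(b[0]+b[2]/2,b[1]+b[3]/2)
# heater top plate corners from dark region in top: use trace
grab_frame("top")
for q in("heater","beaker"):
    r=spotter.trace(q,"top")[0]; m=r["region"].astype(np.uint8)
    print(q,cv2.minAreaRect(cv2.findNonZero(m)))
grab_frame("side")
for q in ("beaker",): print(spotter.trace(q,"side")[0]["box"])
print("heater c",onz("top",(242,238),80)," head top",onz("top",(237,232),177),onz("side",(297,171),177))
print(tri([ray("top",(237,232)),ray("side",(297,171))]))
print("beaker rim", tri([ray("top",(382,249)),ray("side",(333,300))]),onz("top",(382,249),75),onz("side",(333,300),75))
E
```

```text
heater ((242.5, 238.5), (79.0, 63.0), 90.0)
beaker ((381.0, 248.5), (29.0, 30.0), 90.0)
[318.1, 289.5, 29.5, 43.1]
heater c [602.46442751 145.74316945  80.        ]  head top [600.37712745 143.14432444 177.        ] [605.06040525 148.15707906 177.        ]
(array([601.3051205 , 141.9699311 , 183.42822266]), [1.9273113471409236, 1.9273113471409333])
beaker rim (array([ 585.80806743, -160.84978664,   78.96894724]), [1.446025556663363, 1.4460255566635394]) [ 584.86637108 -161.23328983   75.        ] [ 588.22030151 -158.53364974   75.        ]
```

View pics/crop0.png

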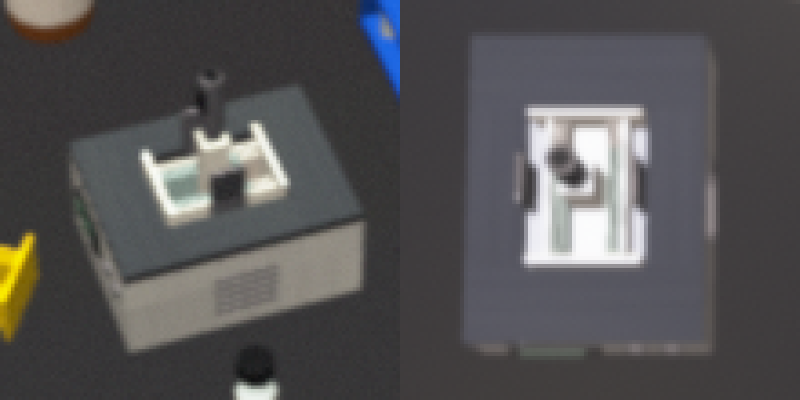

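The crop confirms it: the white cassette sits in the heater with the dark-headed thermometer standing in its sleeve, and the heater axes are nearly aligned with the world. Next I move to a hover with the jaws along y.

```bash
python3 -m jog '0 0 1 1 -0.9 1.5 1; 0 0 2 2.6 -2.2 2.5 1; 0 0 3 4.2 -3.7 3.5 1; 0 0 3 5.8 -5.2 4 1; 0 0 3 7.4 -6.6 4 1'; python3 -m jog '0 0 0 1.6 -1.5 0 1; 0 0 0 3.2 -3 0 1; 0 0 0 4.8 -4.5 0 1; 0 0 0 6.4 -6 0 1; 0 0 0 8 -7.5 0 1'; python3 -m jog '0 0 0 1.4 -1.2 0 1; 0 0 0 2.0 -2.3 0 1; 0 0 0 2.0 -2.3 0 1;0 0 0 2.0 -2.3 0 1'
python3 - <<'E'
from h import *
s=env.state();print(s["time_s"],s["ee_pos"],s["ee_rot"])
p=camera_params("wrist");im=grab_frame("wrist");save("w1.png",im);print(p,ray(p,(320,240)))
for q in("heater","cassette","thermometer","catch_left_pad"):
    print(q,[(np.round(d["conf"],2),np.round(d["box"]).tolist()) for d in spotter.look_for(q,"wrist")[:4]])
E
```

```text
time_s: 1.58
ee_pos: [334.7, 389.7, 315.5]
ee_rot: [179.9, 0.1, -179.9]
force: [1.5, -0.0, 0.5]
gripper_width: 91.3
time_s: 2.2
ee_pos: [534.4, 201.7, 314.1]
ee_rot: [180.0, 0.0, -180.0]
force: [0.5, 0.2, -0.7]
gripper_width: 91.3
time_s: 2.7
ee_pos: [582.8, 146.2, 314.0]
ee_rot: [180.0, -0.0, -179.9]
force: [-0.6, -0.1, -0.1]
gripper_width: 91.2
2.7 [582.83101867 146.15067369 313.98721338] [ 1.79956016e+02 -2.53419657e-02 -1.79934927e+02]
{'K': array([[370.3116381 ,   0.        , 326.03932433],
       [  0.        , 370.3116381 , 239.48206196],
       [  0.        ,   0.        ,   1.        ]]), 'dist': array([-0.03801945,  0.        ,  0.        ,  0.        ,  0.        ]), 'rvec': array([-2.07296668, -2.07534691, -0.28890904]), 'tvec': array([-144.63747276, -619.03638827,  328.59285419])} (array([505.94291503, 144.89938963, 484.89714989]), array([ 0.27371654, -0.01522397, -0.96168991]))
heater [(np.float64(0.63), [266.0, 147.0, 121.0, 153.0])]
cassette [(np.float64(0.78), [299.0, 15.0, 90.0, 100.0]), (np.float64(0.56), [299.0, 191.0, 60.0, 76.0]), (np.float64(0.34), [353.0, 214.0, 7.0, 30.0])]
thermometer [(np.float64(0.75), [318.0, 232.0, 20.0, 30.0])]
catch_left_pad [(np.float64(0.72), [316.0, 31.0, 16.0, 31.0]), (np.float64(0.67), [352.0, 216.0, 8.0, 32.0])]
```

View pics/w1.png

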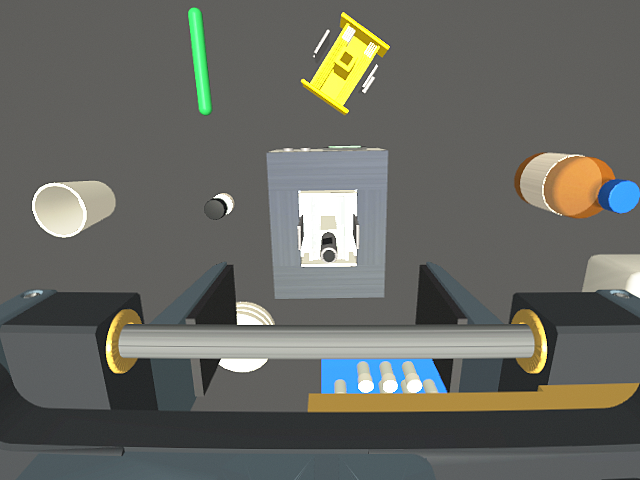

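Wrist view: heater plate at (267–388, 152–297), cassette in the middle, thermometer head top at about (329,255), catches at x≈300 and 357, beaker mouth at (60,210).

```bash
python3 - <<'E'
from h import *
p=camera_params("wrist")
im=cv2.imread("pics/w1.png")
for uv in((267,153),(388,151),(384,297),(275,299)): print("corner",onz(p,uv,80)[:2])
for uv in((329,255),): print("head",onz(p,uv,177),tri([ray(p,uv),ray("top",(235.5,229.5)),ray("side",(297,169))]))
print("catch",onz(p,(300,233),102),onz(p,(357,233),102))
print("beaker",tri([ray(p,(60,211)),ray("top",(382,248)),ray("side",(333,300))]),onz(p,(60,211),75))
c=cv2.resize(im[140:305,255:400],None,fx=3.6,fy=3.6,interpolation=3);cv2.imwrite("pics/w1c.png",c)
E
```

```text
corner [524.78125474  82.23764664]
corner [522.3566241  211.56497554]
corner [691.87985819 214.89319835]
corner [694.77431494  84.88596333]
head [607.35123043 148.14962236 177.        ] (array([604.60058484, 146.72309809, 184.67579138]), [1.3684773288053684, 1.5952090158973817, 0.3692548199060566])
catch [607.38517725 117.71159119 102.        ] [607.23584991 178.72321488 102.        ]
beaker (array([ 587.77480747, -159.989466  ,   76.53450915]), [1.1027861307808775, 1.3418558895257038, 0.4532624813885688]) [ 588.90039083 -160.30869827   75.        ]
```

View pics/w1c.png

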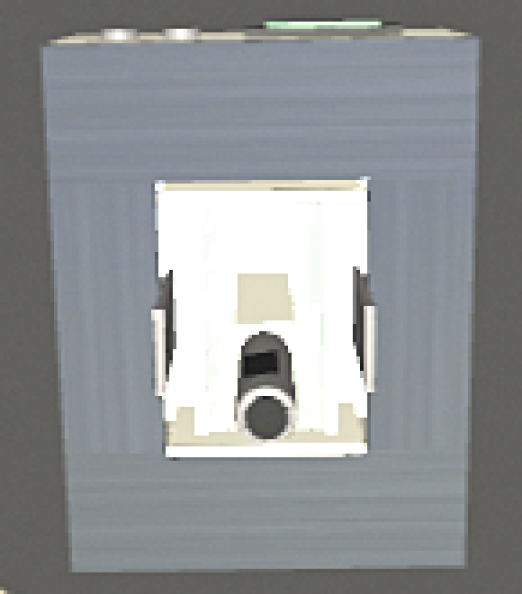

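```bash
python3 -m jog '0 0 0.2 0.97 0.1 -1 1; 0 0 0.2 0.97 0.1 -3 1; 0 0 0.2 0.97 0.1 -5 1; 0 0 0.2 0.97 0.1 -6.6 1; 0 0 0.2 0.97 0.1 -7.3 1' 12; python3 -m jog '0 0 0 0 0 0 1; 0 0 0 0 0 0 0;0 0 0 0 0 0 0;0 0 0 0 0 0 0;0 0 0 0 0 0 0';python3 -m jog '0 0 0 0 0 0 0; 0 0 0 0 0 0 0;0 0 0 0 0 0 0' 
```

```text
time_s: 3.58
ee_pos: [605.8, 148.4, 128.7]
ee_rot: [-180.0, -0.3, -178.9]
force: [0.4, -0.5, 0.6]
gripper_width: 91.1
time_s: 4.2
ee_pos: [607.7, 148.1, 131.9]
ee_rot: [180.0, 0.0, -178.9]
force: [0.8, -0.1, -0.8]
gripper_width: 54.4
time_s: 4.58
ee_pos: [607.5, 148.1, 131.4]
ee_rot: [180.0, -0.0, -178.9]
force: [0.2, 0.0, -0.9]
gripper_width: 24.2
```

```bash
python3 -m jog '0 0 0 0 0 0 0; 0 0 0 0 0 0 0;0 0 0 0 0 0 0;0 0 0 0 0 0 0' ; python3 -m jog '0 0 0 0 0 0.4 0; 0 0 0 0 0 1 0; 0 0 0 0 0 2 0;0 0 0 0 0 3 0;0 0 0 0 0 4 0'
python3 - <<'E'
from h import *
im=grab_frame("side");w=grab_frame("wrist")
save("s2.png",np.hstack([cv2.resize(im[130:270,220:370],(400,373),interpolation=3),cv2.resize(w,(400,373))]))
E
```

```text
time_s: 5.08
ee_pos: [607.5, 148.1, 131.5]
ee_rot: [180.0, -0.0, -178.9]
force: [0.1, 0.0, 1.0]
gripper_width: 15.7
time_s: 5.7
ee_pos: [607.7, 148.1, 233.7]
ee_rot: [180.0, 0.1, -178.9]
force: [0.5, -0.1, -0.2]
gripper_width: 15.4
```

View pics/s2.png

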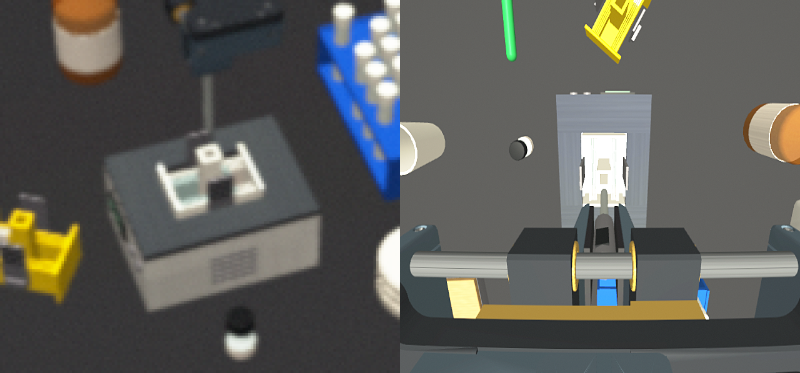

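The thermometer is clear of the sleeve and the cassette is still seated. Now to the beaker.

```bash
python3 -m jog '0 0 0 -0.1 -1.2 0.2 0; 0 0 0 -0.3 -3 0.2 0; 0 0 0 -0.4 -5 0.2 0;0 0 0 -0.5 -7 0.2 0;0 0 0 -0.6 -9 0.2 0';python3 -m jog '0 0 0 -0.1 -1.7 0 0; 0 0 0 -0.18 -2.8 -0.2 0; 0 0 0 -0.18 -3.3 -0.2 0; 0 0 0 -0.18 -3.3 -0.2 0; 0 0 0 -0.18 -3.3 -0.2 0'
python3 - <<'E'
from h import *
t=grab_frame("top");im=grab_frame("side")
save("s3.png",np.hstack([cv2.resize(im[220:340,270:400],(400,370),interpolation=3),cv2.resize(t[190:310,320:450],(400,370),interpolation=3)]))
E
```

```text
time_s: 6.42
ee_pos: [592.0, -78.4, 236.0]
ee_rot: [180.0, -0.0, -178.9]
force: [0.7, -0.5, -0.5]
gripper_width: 15.8
time_s: 7.05
ee_pos: [588.2, -158.3, 231.6]
ee_rot: [180.0, 0.0, -178.9]
force: [-0.2, 0.1, -0.4]
gripper_width: 15.4
```

View pics/s3.png

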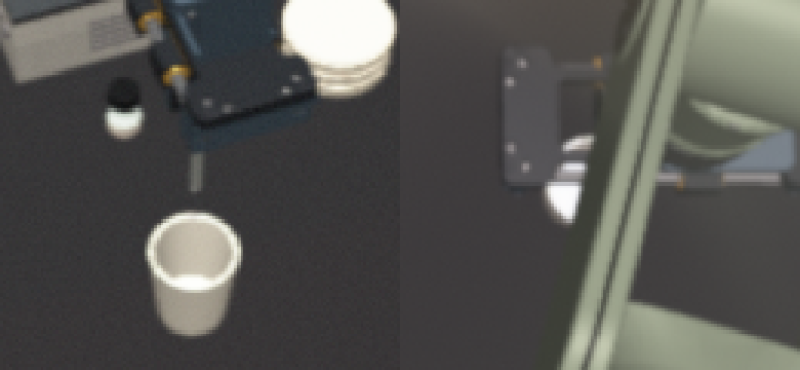

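The stem hangs over the beaker mouth (side picture: tip at about 334,282, mouth at about 333,302). Lowering.

```bash
python3 -m jog '0 0 0 0 -0.06 -1.2 0; 0 0 0 0 -0.06 -2.6 0; 0 0 0 0 -0.06 -4 0; 0 0 0 0 -0.06 -5 0; 0 0 0 0 -0.06 -5.6 0'; python3 -m jog '0 0 0 0 0 0 0;0 0 0 0 0 0 0;0 0 0 0 0 0 0.3;0 0 0 0 0 0 0.5;0 0 0 0 0 0 0.8'; python3 -m jog '0 0 0 0 0 0 1;0 0 0 0 0 0 1;0 0 0 0 0 0 1;0 0 0 0 0 0 1;0 0 0 0 0 0 1'
python3 - <<'E'
from h import *
w=grab_frame("wrist");im=grab_frame("side")
save("s4.png",np.hstack([cv2.resize(im[220:340,270:400],(400,370),interpolation=3),cv2.resize(w,(400,370))]))
E
```

```text
time_s: 7.78
ee_pos: [587.7, -160.0, 90.3]
ee_rot: [180.0, -0.1, -178.9]
force: [0.6, -0.2, -0.4]
gripper_width: 16.1
time_s: 8.4
ee_pos: [588.2, -161.0, 91.9]
ee_rot: [-180.0, 0.0, -178.9]
force: [-0.2, 0.5, 0.9]
gripper_width: 43.0
time_s: 9.02
ee_pos: [588.0, -160.9, 91.5]
ee_rot: [180.0, -0.0, -178.9]
force: [0.0, 0.3, -0.5]
gripper_width: 90.5
```

View pics/s4.png

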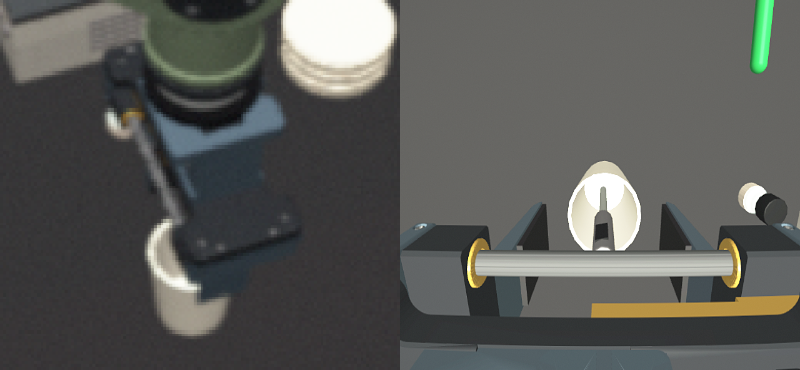

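The thermometer is inside the beaker. I rise straight up and go back to the heater.

```bash
python3 -m jog '0 0 0 0 0 0.6 1; 0 0 0 0 0 2 1; 0 0 0 0 0 4 1; 0 0 0 0 0 5.6 1; 0 0 0 0 0 6 1'; python3 -m jog '0 0 0 0.1 1.8 0 1; 0 0 0 0.3 4 0 1; 0 0 0 0.4 6.2 0 1; 0 0 0 0.5 8.4 0 1; 0 0 0 0.6 10.3 0 1'; python3 -m jog '0 0 0 0.2 1.4 0 1; 0 0 0 0.2 2.06 0 1; 0 0 0 0.2 2.06 0 1; 0 0 0 0.2 2.06 0 1'
python3 - <<'E'
from h import *
p=camera_params("wrist");w=grab_frame("wrist");im=grab_frame("side")
save("w5full.png",w)
save("s5.png",np.hstack([cv2.resize(im[200:340,240:400],(400,350),interpolation=3),cv2.resize(w[140:340,212:440],(400,350),interpolation=3)]))
print(p["rvec"],p["tvec"])
for q in("cassette","catch_left_pad"):
    print(q,[(np.round(d["conf"],2),np.round(d["box"]).tolist()) for d in spotter.look_for(q,"wrist")[:4]])
h=np.array([608.5,148.4])
R=lambda a:np.array([[np.cos(a),-np.sin(a)],[np.sin(a),np.cos(a)]])
for l in((13,31.5,118),(-13,31.5,118),(13,-31.5,118),(-13,-31.5,118),(0,0,120)):
    print(l,proj(p,[*(h+R(.0166)@np.array(l[:2])),l[2]]))
E
```

```text
time_s: 9.75
ee_pos: [589.4, -161.3, 245.7]
ee_rot: [-179.9, 0.4, -178.9]
force: [0.0, -0.0, -0.6]
gripper_width: 91.2
time_s: 10.38
ee_pos: [602.2, 98.5, 240.5]
ee_rot: [-180.0, -0.1, -178.9]
force: [0.7, 0.0, -0.7]
gripper_width: 91.1
time_s: 10.88
ee_pos: [607.8, 146.7, 241.3]
ee_rot: [-180.0, -0.0, -179.0]
force: [0.3, -0.9, -0.2]
gripper_width: 91.3
[-2.05618937 -2.09270437 -0.28955366] [-134.83926801 -625.54523721  251.51862744]
cassette [(np.float64(0.89), [297.0, 4.0, 111.0, 82.0]), (np.float64(0.81), [291.0, 170.0, 80.0, 98.0])]
catch_left_pad [(np.float64(0.87), [358.0, 209.0, 14.0, 36.0]), (np.float64(0.51), [314.0, 0.0, 17.0, 19.0])]
(13, 31.5, 118) [[367.27925761 247.99024687]]
(-13, 31.5, 118) [[368.27293884 217.39679641]]
(13, -31.5, 118) [[291.50894677 247.90929876]]
(-13, -31.5, 118) [[290.72931086 217.31271161]]
(0, 0, 120) [[329.46916097 233.45070017]]
```

View pics/s5.png

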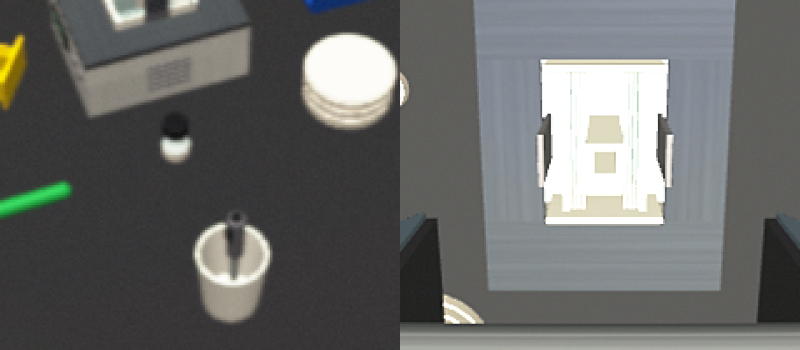

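The thermometer stands in the beaker (its head against the far rim in the side view). In the wrist view the catches (outer edges at px 291 and 367, rows 217–247) and the bore (329,232.5) match the predicted cassette pose to within about 1 px. I descend and squeeze.

```bash
python3 -m jog '0 0 0 0.03 0.07 -1.2 1; 0 0 0 0.03 0.07 -3 1; 0 0 0 0.03 0.07 -4.6 1; 0 0 0 0.03 0.07 -5.6 1; 0 0 0 0.03 0.07 -5.6 1' 30; python3 -m jog '0 0 0 0 0 -0.3 1; 0 0 0 0 0 -0.6 1; 0 0 0 0 0 -0.6 1; 0 0 0 0 0 -0.6 0.5; 0 0 0 0 0 -0.6 0.5'; python3 -m jog '0 0 0 0 0 0 0.5; 0 0 0 0 0 0 0.5; 0 0 0 0 0 0 0.5; 0 0 0 0 0 0 0.5; 0 0 0 0 0 0 0.5'
```

```text
time_s: 11.7
ee_pos: [607.4, 148.9, 99.6]
ee_rot: [-179.9, -0.3, -179.0]
force: [0.3, -0.6, 0.5]
gripper_width: 91.2
time_s: 12.32
ee_pos: [609.0, 149.9, 86.9]
ee_rot: [180.0, 0.0, -178.9]
force: [0.5, -0.0, 0.3]
gripper_width: 74.3
time_s: 12.95
ee_pos: [609.0, 149.7, 87.4]
ee_rot: [-180.0, 0.1, -178.9]
force: [-1.7, -0.7, 5.8]
gripper_width: 48.0
```

```bash
python3 -m jog '0 0 0 0 0 0 0.5; 0 0 0 0 0 0 0.4; 0 0 0 0 0 0 0.4'
python3 - <<'E'
from h import *
w=grab_frame("wrist");save("w6.png",w[100:460])
print(env.state()["gripper_width"],env.state()["force"])
E
```

```text
time_s: 13.32
ee_pos: [609.0, 149.7, 87.4]
ee_rot: [-180.0, 0.1, -178.9]
force: [-1.3, -1.8, 6.2]
gripper_width: 48.1
48.12640413488896 [-1.27756051 -1.31126242  5.93207773]
```

View pics/w6.png

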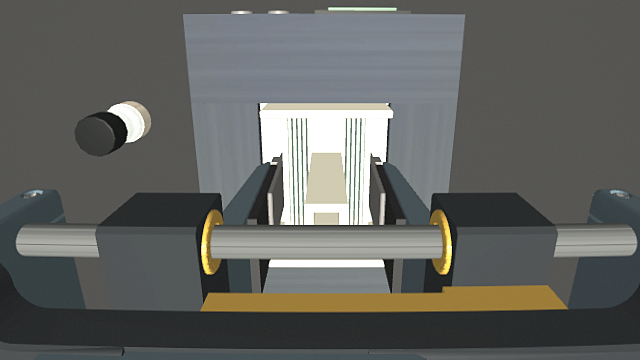

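Both pads are flat on the catches, and the catches are squeezed in. I lift slowly first.

```bash
python3 -m jog '0 0 0 0 0 0.1 0.4; 0 0 0 0 0 0.2 0.4; 0 0 0 0 0 0.3 0.4; 0 0 0 0 0 0.4 0.4;0 0 0 0 0 0.4 0.4'
python3 - <<'E'
from h import *
w=grab_frame("wrist");im=grab_frame("side")
save("w7.png",np.hstack([cv2.resize(w[100:420],(500,320)),cv2.resize(im[150:260,240:350],(300,320))]))
E
```

```text
time_s: 14.0
ee_pos: [608.9, 149.9, 96.7]
ee_rot: [180.0, 0.0, -178.9]
force: [-1.0, 0.4, -2.0]
gripper_width: 47.5
```

View pics/w7.png

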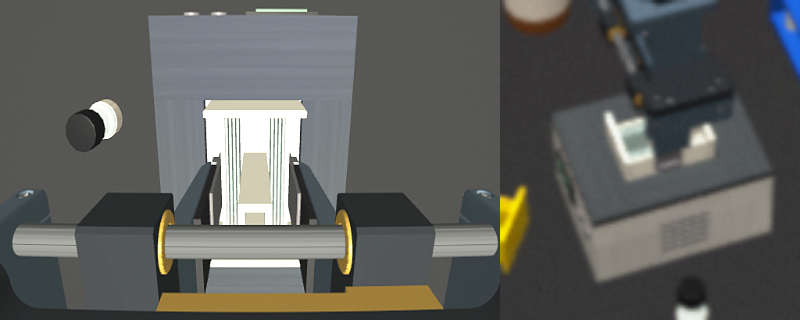

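The 10 mm rise pulled only the cassette's weight (−2 N), so the barbs are free. I continue up.

```bash
python3 -m jog '0 0 0 0 0 0.3 0.4; 0 0 0 0 0 0.8 0.4; 0 0 0 0 0 1.4 0.4; 0 0 0 0 0 2 0.4;0 0 0 0 0 2.6 0.4'; python3 -m jog '0 0 0 0 0 0.5 0.4; 0 0 0 0 0 0.8 0.4; 0 0 0 0 0 1 0.4; 0 0 0 0 0 1 0.4; 0 0 0 0 0 1 0.4';python3 -m jog '0 0 0 0 0 0 0.4; 0 0 0 0 0 0 0.4; 0 0 0 0 0 0 0.4; 0 0 0 0 0 0 0.4'
python3 - <<'E'
from h import *
w=grab_frame("wrist");im=grab_frame("side")
save("w8.png",np.hstack([cv2.resize(w[100:420],(450,330)),cv2.resize(im[150:340,210:400],(350,330),interpolation=3)]))
print(env.state()["qvel"].round(2) if hasattr(env.state()["qvel"],"round") else env.state()["qvel"])
E
```

```text
time_s: 14.72
ee_pos: [608.9, 149.9, 163.0]
ee_rot: [180.0, 0.1, -178.9]
force: [-0.2, 0.4, -1.9]
gripper_width: 48.0
time_s: 15.35
ee_pos: [608.5, 149.8, 185.9]
ee_rot: [-180.0, -0.1, -178.9]
force: [0.9, 0.4, -2.0]
gripper_width: 48.3
time_s: 15.85
ee_pos: [608.8, 149.8, 186.5]
ee_rot: [180.0, -0.0, -178.9]
force: [-0.3, 0.7, -1.7]
gripper_width: 48.2
[ 0.07 -0.03 -0.09  0.06  0.02  0.06]
```

View pics/w8.png

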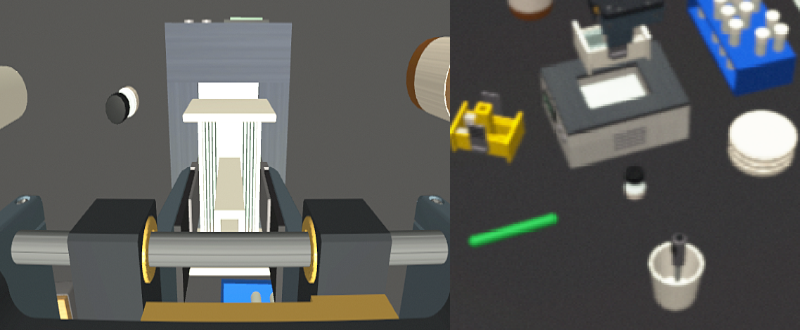

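```bash
python3 -c "
from workcell import env
print(env.job_done(),env.state()['time_s'])"
```

```text
the job is handed in; nothing more can be done
the job is handed in; nothing more can be done
```

The job is handed in. The thermometer stands in the beaker, and the arm is still holding the cassette above the heater with both catches squeezed in.

- **Thermometer:** I pulled it out of the white cassette's sleeve while the cassette stayed seated. In the last side picture it stands in the beaker with its head above the rim.
- **Cassette:** I squeezed both catches at 30 N and lifted straight up about 99 mm. That puts the underside about 145 mm above the table, roughly 65 mm above the heater's top. I worked this out from the arm's rise, not from a picture.
- **Hold:** the force matches the cassette's weight at about −2 N, the joints are practically still, and the cassette looks the same in the wrist pictures before and after the lift, with no sign of slip or tilt.
- **Other things:** the vial, marker, dishes and yellow look-alike appear untouched. Time was about 16 s of the 56 s allowed.

Two readings disagreed with expectations:
- **Grip opening:** it read 48 mm instead of 51 mm with the catches in. I took this as finger flex.
- **Thermometer head:** its first height, from the top, side and wrist cameras, came out about 8 mm high. The wrist view agreed with the nominal height, and the grasp worked.

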